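# Punch the drilling centre for the next organ stop

### The arm

A 6-joint arm with a two-finger parallel gripper is mounted at the origin on the work surface. World frame = base frame: x ahead of the robot, y to its left, z up, the work surface at z = 0. Lengths are in m, angles in degrees, forces in N, time in s.
With the tool pointing down it reaches from about 0.325 to 0.775 m from the base axis. Payload 5.5 kg.
Tool frame: the origin (TCP) lies at the centre of the arm's flange, where the gripper is bolted on; the fingertips stand 182 mm ahead of it and the grasp point (between the pads) lies 163 mm ahead of it; z points along the fingers, y is the line along which they close (so a half turn about z gives the same grasp; the last joint's range is limited). The gripper opens to 88 mm and grips with 3 to 60 N. Pads are 20 mm wide; open, the fingers measure 115 mm over their backs; the gripper's body (75 mm by 178 mm) begins 61 mm behind the grasp point.
Start: joints at [-79.91, 5.22, 70.514, -0, 104.267, -3.249], TCP at [0.138, -0.584, 0.405] pointing down, gripper open.
Joint ranges: [-164.24, 164.24], [-49.07, 125.15], [9.68, 141.18], [-86.29, 266.29], [3.28, 154.24], [-151.56, 151.56]. Speed limits (degrees/s): [147.25, 147.25, 172.46, 180, 180, 180].

### API

Orientations are given as [roll, pitch, yaw] about the fixed x, y, z axes, in that order (R = Rz(yaw) Ry(pitch) Rx(roll)).
In Python, from station import r gives the robot as it stands. The module is installed in compiled form; this text tells all that it offers. Calls block until the motion is done:
- r.reach(position, orientation): joint-space move of the TCP to a pose.
- r.servo_line(position, rotation=None, speed=0.15): straight line of the TCP; rotation=None keeps the orientation; speed is the mean speed in m/s.
- r.move_joints(angles): joint-space move.
- r.let_go() and r.grab(squeeze=None): open the fingers fully, or close them until they stop; squeeze is the grip in N (None keeps the last).
- r.wait(seconds).
- r.inverse_kinematics(position, orientation): joint angles nearest the present ones, or None.
- r.sense(): the state.
- r.snapshot(name): name is "side" or "top"; returns a dict with "frame" (400x640x3 uint8, red, green, blue), "fx", "fy", "cx", "cy" (pixels), "dist_coeffs" ([k1, k2, p1, p2, k3] as OpenCV has them; the pictures are not rectified), "R" (3x3) and "t" (3): a world point X has camera coordinates R X + t. Camera axes: x right, y down, z forward; pixel columns grow to the right and rows downward; lengths in m; the calibration is good to about 2 mm. A picture is of the moment at which its call begins. There is no depth.
A pose or a line that the arm cannot do raises r.IKError and nothing moves.
- r.hand_in(): hands the job in; it is judged then, once.
The state is a dict: "clock": time; "joints": joint angles; "joint_vel": joint speeds; "joint_torque": joint torques, N m; "tcp_pos": TCP position; "orientation": TCP orientation; "contact_force": force on the tool from outside, world axes, zero at the start; "torque": the same for the moment, N m; "opening": finger opening in m; "gripper_force": force on a finger pad.
Only numpy, scipy, OpenCV 4.12 (cv2) and the standard library are available. Lean on these libraries where they do the work, as an engineer would, in place of code of your own. Each camera call takes 0.05 s, during which the arm holds its last target. There are 200 camera calls.

### The job

Mark the centre of the next stop hole: stand the spring punch (the one in the open three-legged foot) on the chalk cross on the black stop board and push its barrel straight down until its spring trips. Then let go, leaving it standing upright on the cross with its barrel sprung back up. Do not trip it anywhere else, and leave the ball-topped tamper where it is.

Things in the scene. Friction and masses are not known exactly. Their poses are not given: they have to be found in the camera images.
- punch: Loose steel centre punch, 122 mm tall, 0.48 kg. Foot: ring 68 mm across, 8 mm high, three slanting legs to a collar 36 mm across, top 40 mm up. Above it a round knurled barrel 24 mm across (grip 40 to 110 mm up; carries the foot when lifted) and a dark cap 32 mm across, 110 to 122 mm up. Origin: centre of the foot's underside, where the tip marks; z up the barrel. Any yaw.
- mark: Chalk cross (arms 56 mm tip to tip) with a 33 mm circle at its centre, on top of the black board (130 x 400 x 22 mm, fixed, flat, long side along y within 9 degrees). Two brass-ringed holes 38 mm across share the board in line with it, 110 mm apart; the cross is at either end or between them. Origin: cross centre on the board's upper face, 22 mm above the bench; z up.
- tamper: Bystander: solid steel tamper, 105 mm tall, 0.6 kg: solid round foot 66 mm across and 18 mm high, thin neck, ball-like head 44 mm across. Stands loose on the bench to the left or right, the punch on the other side. Origin: centre of its underside, z up.
- striker (a joint): The punch's inner striker, m: 0 cocked (up), 0.005 tripped (down). Pushing the barrel down about 11 mm against a drive spring builds the push up to about 12 N; then the striker snaps down and the push drops to about 7 N. Push 14 to 16 mm (end stop 19), gripping the barrel or with shut fingers on the cap. Barrel and striker spring back up when let go.
Mind the look-alikes: they are no part of the job. Leave any blue look-alike of the punch alone.

How it is judged (in metres and radians):
On the way:
1. the punch is pushed down until its striker trips while standing upright on the board with its tip within 15 mm of the centre of the cross (value of joint striker above 0.003 m and horizontal distance between punch and mark below 0.015 m and angle between punch's own z axis and vertical below 0.17 rad and z of punch in the frame of mark between -0.005 and 0.005 m), for 0.05 s.
At the end, for the whole second after the job is handed in: The punch stands still and upright (within 10 degrees) on the board, its tip within 15 mm of the centre of the cross, and its barrel and striker have sprung back up (striker within 1.5 mm of its cocked place) (value of joint striker below 0.0015 m and horizontal distance between punch and mark below 0.015 m and angle between punch's own z axis and vertical below 0.17 rad and z of punch in the frame of mark between -0.005 and 0.005 m and linear speed of punch below 0.02 m/s); the robot touches nothing.
It fails at once if the punch is tripped away from the cross (more than 20 mm off) (value of joint striker above 0.003 m and horizontal distance between punch and mark above 0.02 m).
It fails at once if the tamper is moved more than 40 mm (distance of tamper from where it was at the start of the episode above 0.04 m).
It also fails if it takes over 37 s, if anything falls off the work surface, if the arm or the gripper's body presses on something with over 40 N, if the wrist force passes 120 N, or if a joint passes its speed limit or range.

## Working session

There is one attempt and no reset: what is moved stays moved. The work goes in short steps, each a Python script; the robot and the scene stay as the last script left them, time stands still between calls to the robot, and variables do not carry over. Pictures are saved under pics/ and viewed, at most 10 in all, crops included, and the job is handed in when it is done.

```bash
mkdir -p pics; cat > h.py <<'E'
import numpy as np, cv2
from station import r
def snap(n, f=None):
    s=r.snapshot(n)
    if f: cv2.imwrite('pics/'+f, cv2.cvtColor(s['frame'],cv2.COLOR_RGB2BGR))
    return s
def K(s): return np.array([[s['fx'],0,s['cx']],[0,s['fy'],s['cy']],[0,0,1.]])
def plane(s,uv,z):
    p=cv2.undistortPoints(np.array(uv,float).reshape(-1,1,2),K(s),np.array(s['dist_coeffs'],float)).reshape(-1,2)
    R=np.array(s['R']);t=np.array(s['t']);C=-R.T@t
    d=np.c_[p,np.ones(len(p))]@R
    return C+d*((z-C[2])/d[:,2])[:,None]
def proj(s,X):
    return cv2.projectPoints(np.array(X,float).reshape(-1,1,3),cv2.Rodrigues(np.array(s['R']))[0],np.array(s['t'],float),K(s),np.array(s['dist_coeffs'],float))[0].reshape(-1,2)
E
python3 - <<'E'
from h import *
for n in('top','side'):
    s=snap(n,n+'0.png'); R=np.array(s['R']);print(n,-R.T@s['t'],R[2],s['fx'])
print(r.sense())
E
```

```text
top [0.42116444 0.01510236 0.82402643] [ 0.10390275 -0.04275724 -0.99366797] 473.81780031536476
side [ 0.13601846 -0.54862179  0.48281214] [ 0.44956462  0.68520244 -0.57305259] 424.10482164094134
{'clock': 0.1, 'joints': array([-7.99077344e+01,  5.25941562e+00,  7.05731522e+01, -3.99850130e-05,
        1.04267912e+02, -3.24789815e+00]), 'joint_vel': array([ 0.00927039, -0.22812839, -0.13448526,  0.0586606 , -0.07256482,
       -0.15609012]), 'joint_torque': array([ 2.47226439e-03, -4.47857738e+01, -4.07570028e+01,  7.01276609e-02,
        2.84712593e-02, -1.19470155e-04]), 'tcp_pos': array([ 0.13845479, -0.58386315,  0.40363121]), 'orientation': array([-1.79899679e+02, -5.65412059e-03,  1.33401490e+01]), 'contact_force': array([ 0.13830998, -1.23465848,  0.01911623]), 'torque': array([-0.02542452,  0.0053064 ,  0.03563969]), 'gripper_force': 0.0, 'opening': 0.08754330785378842}
```

View pics/top0.png

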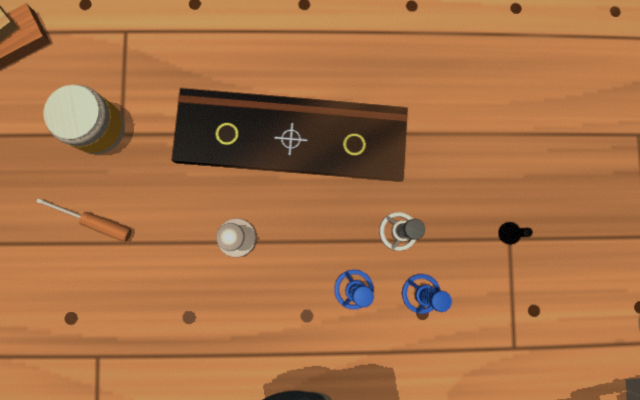

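View pics/side0.png

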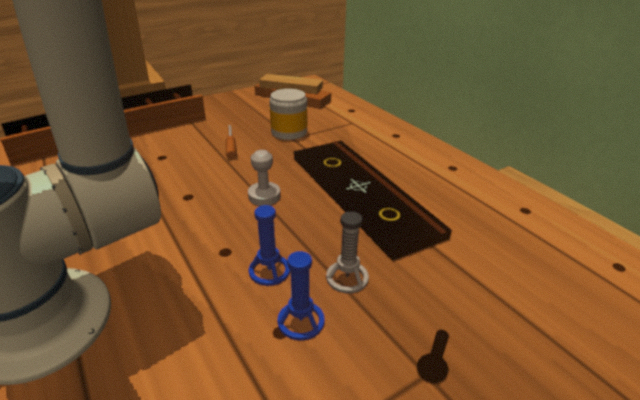

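The top view shows the cross at about (291,139) between the holes at (227,133) and (354,144). The punch ring is at (399,231) with its cap at (415,229), the tamper is at (236,238), and the blue look-alikes are at (354,290) and (422,295). The side view agrees: the punch has its cap at (351,220) and its ring at (347,276).

```bash
cat > m.py <<'E'
from h import *
def hsv(s): return cv2.cvtColor(s['frame'],cv2.COLOR_RGB2HSV)
def box(m,x0,y0,x1,y1):
    o=np.zeros_like(m);o[y0:y1,x0:x1]=m[y0:y1,x0:x1];return o
def pts(m): return np.argwhere(m>0)[:,::-1].astype(np.float32)
def circ(P):  # least-squares circle in the plane
    A=np.c_[2*P[:,:2],np.ones(len(P))];c=np.linalg.lstsq(A,(P[:,:2]**2).sum(1),rcond=None)[0]
    return c[:2],np.sqrt(c[2]+c[:2]@c[:2])
E
python3 - <<'E'
from m import *
s=snap('top');h=hsv(s)
light=((h[...,1]<70)&(h[...,2]>100)).astype(np.uint8)*255
yel=cv2.inRange(h,(22,120,120),(35,255,255))
# holes & cross
H=[]
for b in((205,110,250,155),(332,122,377,167)):
    P=plane(s,pts(box(yel,*b)),.022);c,R=circ(P);H.append(c);print('hole',c,R)
print('hole dist',np.linalg.norm(H[0]-H[1]),'mid',np.mean(H,0))
m=box(light,265,112,318,166);P=pts(m);(bx,by,w,hh)=cv2.boundingRect(P);print('cross n',len(P),bx,by,w,hh)
X=plane(s,P,.022);print('cross mean',X.mean(0),'minrect',cv2.minAreaRect(X[:,:2].astype(np.float32)*1000))
# ring outer contour by light mask
m=box(light,372,205,425,260);P=pts(m);print(len(P))
hull=cv2.convexHull(P).reshape(-1,2);left=hull[hull[:,0]<405]
c,R=circ(plane(s,left,.006));print('ring',c,R)
# cap
dk=((h[...,2]<105)&(h[...,1]<110)).astype(np.uint8)*255
m=box(dk,402,214,430,246);k,l,st,ce=cv2.connectedComponentsWithStats(m);i=1+st[1:,4].argmax();print('cap px',ce[i],st[i]);print(plane(s,[ce[i]],.122))
for n,z,b in(('blue',.122,(325,260,460,320)),):
    bl=box(cv2.inRange(h,(105,120,40),(130,255,255)),*b)
    k,l,st,ce=cv2.connectedComponentsWithStats(bl)
    for j in range(1,k):
        if st[j,4]>100: print('blue',ce[j],plane(s,[ce[j]],.02),st[j])
print('tamper',plane(s,[(237,238)],.01))
# side checks
q=snap('side');hq=hsv(q)
mm=((hq[...,1]<80)&(hq[...,2]>100)).astype(np.uint8)*255
P=pts(box(mm,320,255,375,295));hull=cv2.convexHull(P).reshape(-1,2);low=hull[hull[:,1]>275]
print('side ring',circ(plane(q,low,.004)))
P=pts(box(mm,340,172,375,200));print('side cross',plane(q,P,.022).mean(0))
im=np.hstack([cv2.resize(s['frame'][195:265,360:450],None,fx=5,fy=5),cv2.resize(q['frame'][205:300,315:385],None,fx=350/95,fy=350/95)[:350]])
cv2.imwrite('pics/c1.png',im[...,::-1])
E
```

```text
hole [0.61317398 0.13345143] 0.017006490462316837
hole [ 0.59416243 -0.08605576] 0.017151175911129354
hole dist 0.22032893968754022 mid [0.60366821 0.02369783]
cross n 238 274 123 34 32
cross mean [0.60335629 0.02371179 0.022     ] minrect ((603.5167236328125, 23.898685455322266), (40.62613296508789, 40.836341857910156), 40.081111907958984)
549
ring [ 0.44377114 -0.16232691] 0.033033209917555255
cap px [412.62467866 229.14652956] [402 219  23  22 389]
[[ 0.4429803  -0.15928307  0.122     ]]
blue [355.51100811 290.61877173] [[ 0.34379845 -0.08440754  0.02      ]] [335 270  38  39 863]
blue [427.32373386 295.95034757] [[ 0.3327944  -0.20665918  0.02      ]] [ 403  274   48   39 1007]
tamper [[0.43399575 0.11553579 0.01      ]]
side ring (array([ 0.44129057, -0.16180738]), np.float64(0.03301995462883105))
side cross [0.5990156  0.02489803 0.022     ]
```

View pics/c1.png

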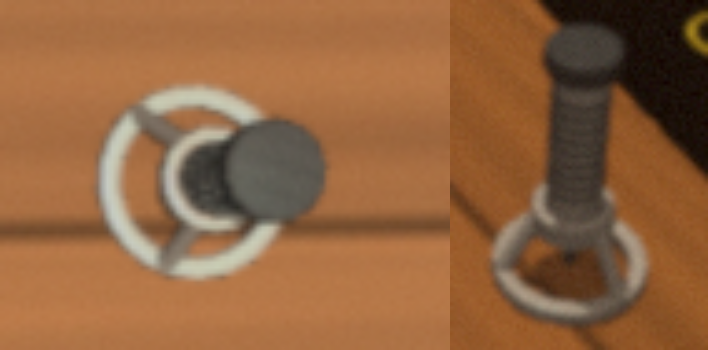

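```bash
python3 - <<'E'
from m import *
D=[180,0,0]
px,py=.4425,-.162
r.reach([px,py,.34],D)
r.servo_line([px,py,.248],speed=.12)
r.grab(30); s=r.sense();print(s['opening'],s['gripper_force'],s['contact_force'],s['tcp_pos'],s['clock'])
f0=s['contact_force'][2]
r.servo_line([px,py,.30],speed=.1); s=r.sense();print(s['contact_force'][2],s['opening'])
r.servo_line([.6035,.0237,.30],speed=.2)
r.servo_line([.6035,.0237,.278],speed=.1)
s=r.sense();print(s['tcp_pos'],s['orientation'],s['clock'],s['contact_force'],s['joints'])
a=snap('side','side1.png');b=snap('top','top1.png')
im=np.hstack([cv2.resize(a['frame'][120:240,290:430],None,fx=2.85,fy=2.85),cv2.resize(b['frame'][80:200,220:360],None,fx=2.85,fy=2.85)])
cv2.imwrite('pics/c2.png',im[...,::-1])
print('expected side px foot (8mm up), cross', proj(a,[[.6035,.0237,.03],[.6035,.0237,.022]]))
E
```

```text
0.030855682872886307 30.000028610229492 [-0.40979395  1.64486906  0.8991573 ] [ 0.44253175 -0.16183353  0.24811411] 3.9333
-4.771178173685326 0.031171385330576607
[0.60301652 0.0232859  0.27689468] [ 1.79998709e+02  1.35262551e-01 -3.90218470e-02] 6.3417 [ 1.04979837 -0.3864007  -4.38059874] [-1.01740604e+00  6.50211345e+00  8.20916937e+01 -3.60214403e-03
  9.15414136e+01  8.90215216e+01]
expected side px foot (8mm up), cross [[359.44330257 181.70920829]
 [359.1860135  185.03943982]]
```

View pics/c2.png

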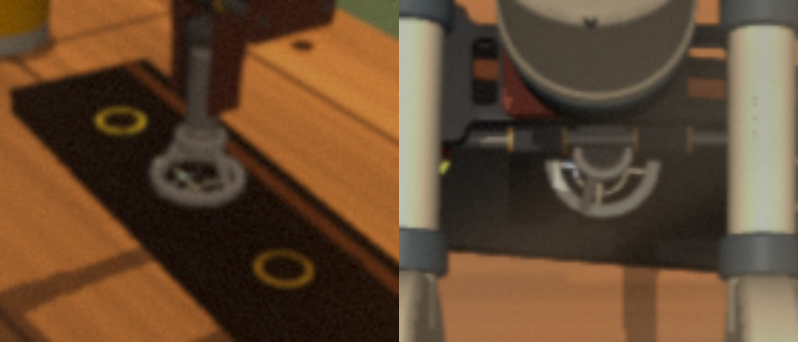

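The side crop shows the punch hanging upright in the grip, its ring centred at about (359,182) right over the cross. In the top crop the ring is half hidden by the gripper. An opening of 31 mm is wider than the 24 mm barrel, so I'll check the grip more closely.

```bash
python3 - <<'E'
from m import *
a=snap('side');f=a['frame'];h=hsv(a);s=r.sense();print(s['tcp_pos'],s['opening'])
cv2.imwrite('pics/c3.png',cv2.resize(f[90:200,310:410],None,fx=5.4,fy=5.4,interpolation=cv2.INTER_CUBIC)[...,::-1])
m=box(((h[...,1]<70)&(h[...,2]>70)).astype(np.uint8)*255,338,170,380,200)
k,l,st,ce=cv2.connectedComponentsWithStats(m);i=1+st[1:,4].argmax();P=pts((l==i).astype(np.uint8));print(st[i])
hull=cv2.convexHull(P).reshape(-1,2);low=hull[hull[:,1]>182]
for z in(.025,.030,.035): print(z,circ(plane(a,low,z)))
# barrel edges at two heights: print row profile
g=cv2.cvtColor(f,cv2.COLOR_RGB2GRAY)
for v in(140,150,158,170): print(v,g[v,345:378])
x,y,_=s['tcp_pos'];print(proj(a,[[x,y,z] for z in(.025,.065,.09,.105,.13)]))
E
```

```text
[0.60356577 0.0235421  0.27875354] 0.030773989080488118
[344 170  32  21 221]
0.025 (array([0.60877226, 0.03233696]), np.float64(0.033356810451699755))
0.03 (array([0.60360907, 0.02599201]), np.float64(0.032992503704840526))
0.035 (array([0.59844589, 0.01964706]), np.float64(0.03262819695798273))
140 [101  93 103  99  91  69  45  25  22  21  27  36  45  50  54  58  59  64
  58  40  33  31  30  32  32  28  34  31  26  36  61  90 108]
150 [ 50  42  36  33  29  24  26  24  23  16  30  41  53  61  59  64  62  56
  42  30  26  32  30  26  33  30  35  29  40  66  99 117 114]
158 [ 18  24  18  19  27  24  36  42  49  51  54  52  57  63  61  55  59  50
  38  34  32  32  47  59  76  79  85  94  99 110 111 112 117]
170 [14 19 22 23 37 60 75 75 72 66 75 80 83 85 87 90 87 87 87 88 83 87 79 71
 57 56 47 38 34 21 26 30 49]
[[359.35450605 183.82090312]
 [360.67002259 166.75107338]
 [361.52176203 155.62121582]
 [362.04399004 148.76614193]
 [362.93336027 137.03627514]]
```

View pics/c3.png

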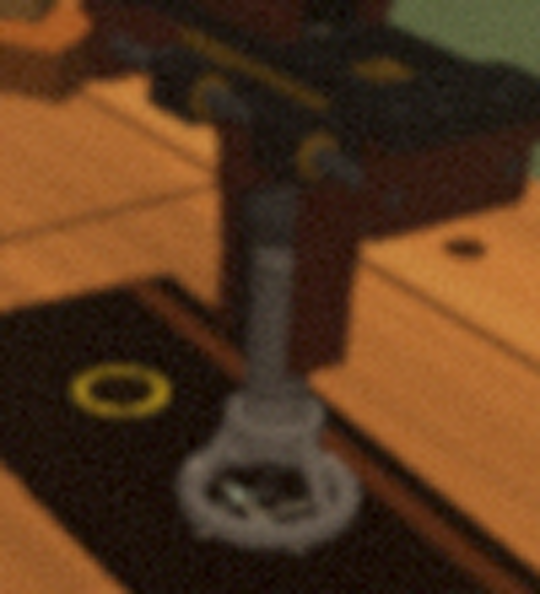

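The crop shows the fingers straddling the cap and barrel. The punch hangs upright, about 4 mm lower than planned, with the ring over the cross. I'll lower to contact, then compare the ring with the cross before pressing.

```bash
python3 - <<'E'
from m import *
x,y=.6035,.0237
f0=r.sense()['contact_force'][2]
z=.2785
while z>.262:
    z-=.001; r.servo_line([x,y,z],speed=.02); s=r.sense()
    if s['contact_force'][2]-f0>3: break
r.wait(.2); s=r.sense();print(z,s['tcp_pos'],f0,s['contact_force'],s['torque'],s['opening'],s['clock'])
a=snap('side');h=hsv(a)
m=box(((h[...,1]<70)&(h[...,2]>70)).astype(np.uint8)*255,335,170,385,206)
k,l,st,ce=cv2.connectedComponentsWithStats(m);i=1+st[1:,4].argmax();P=pts((l==i).astype(np.uint8));print(st[i])
hull=cv2.convexHull(P).reshape(-1,2);low=hull[hull[:,1]>185]
for zz in(.024,.026): print(zz,circ(plane(a,low,zz)))
cv2.imwrite('pics/c4.png',cv2.resize(a['frame'][90:210,310:410],None,fx=4.9,fy=4.9,interpolation=cv2.INTER_CUBIC)[...,::-1])
E
```

```text
0.2695 [0.60359343 0.02376945 0.27022367] -3.332356781742163 [-0.99954644  0.36571651  0.77823413] [0.05943726 0.08915177 0.00111034] 0.03120551051023464 8.9417
[343 170  33  25 296]
0.024 (array([0.6010453 , 0.02088755]), np.float64(0.03156148301014531))
0.026 (array([0.59901821, 0.01840502]), np.float64(0.031423903900543844))
```

View pics/c4.png

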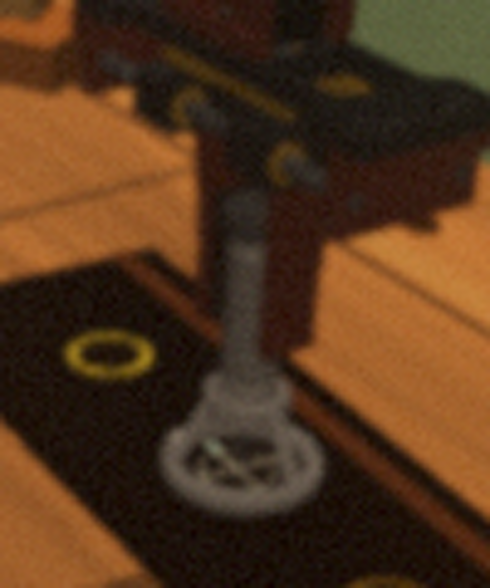

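The punch made contact at TCP z 0.270, as expected. In the side view the ring sits about 4 mm from the cross centre and the punch is upright, so I'll press now.

```bash
python3 - <<'E'
from m import *
x,y=.6035,.0237
r.grab(45)
z=.2695
while z>.253:
    z-=.0015; r.servo_line([x,y,z],speed=.03); s=r.sense()
    print(round(z,4),s['tcp_pos'][2].round(4),s['contact_force'].round(1),round(s['opening'],4))
    if s['tcp_pos'][2]<.2553 or s['contact_force'][2]>30: break
r.wait(.3); s=r.sense();print(s['tcp_pos'],s['contact_force'],s['clock'])
a=snap('side','side2.png')
E
```

```text
0.268 0.2682 [-1.2  1.6  3.4] 0.0311
0.2665 0.2668 [0.1 0.9 3.6] 0.0309
0.265 0.2655 [-1.6  1.1  5.3] 0.0306
0.2635 0.2643 [-2.1  1.6  7.1] 0.031
0.262 0.2631 [-2.5  1.9  7.8] 0.0309
0.2605 0.262 [-2.4  1.6  9.3] 0.0313
0.259 0.2608 [-2.   1.9 10.8] 0.0308
0.2575 0.2596 [-3.   2.4 11. ] 0.0312
0.256 0.2574 [-1.6  2.2  8.5] 0.0307
0.2545 0.2562 [-1.7  2.9  9.8] 0.031
0.253 0.255 [-3.   2.2 11.3] 0.0309
[0.60366717 0.02386749 0.25507311] [-3.13664729  2.00901431  9.81025945] 12.2583
```

The force rose to about 11 N and then dropped to 8.5 N at roughly 12 mm of travel, so the striker tripped. I'll ease back up, release and check.

```bash
python3 - <<'E'
from m import *
x,y=.6035,.0237
r.servo_line([x,y,.2697],speed=.03); r.wait(.3); s=r.sense();print(s['tcp_pos'],s['contact_force'])
r.let_go(); r.wait(.2)
r.servo_line([x,y,.36],speed=.1)
r.reach([.40,.0,.40],[180,0,0]); r.wait(.3); s=r.sense();print(s['clock'],s['contact_force'])
a=snap('side');b=snap('top')
h=hsv(a)
m=box(((h[...,1]<70)&(h[...,2]>70)).astype(np.uint8)*255,335,165,385,206)
k,l,st,ce=cv2.connectedComponentsWithStats(m);i=1+st[1:,4].argmax();P=pts((l==i).astype(np.uint8))
hull=cv2.convexHull(P).reshape(-1,2);low=hull[hull[:,1]>185];print(circ(plane(a,low,.025)))
cv2.imwrite('pics/c5.png',np.hstack([cv2.resize(a['frame'][90:210,300:420],(390,390)),cv2.resize(b['frame'][80:200,230:350],(390,390))])[...,::-1])
print(proj(a,[[.601,.022,z] for z in(.026,.062,.144)]))
E
```

```text
[0.60346848 0.02370481 0.26941494] [0.68316942 2.77581606 1.06301349]
16.7 [ 0.24417158  0.60434432 -0.22649021]
(array([0.59845292, 0.0188952 ]), np.float64(0.030345239668907537))
[[358.83359917 184.09508478]
 [360.00659536 168.7278303 ]
 [362.8565468  130.89111164]]
```

View pics/c5.png

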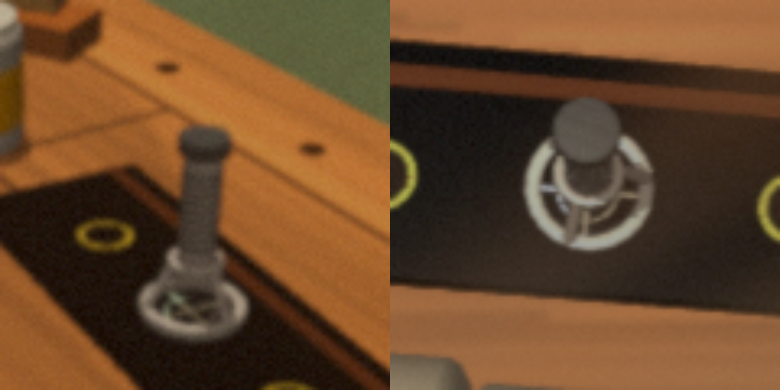

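The punch stands upright on the cross. Its ring centre in the top view is about (291,137) against the cross at (291,139). In the side view the cap top is where a fully raised barrel should be. The arm is clear.

```bash
python3 -c "
from station import r
print(r.hand_in())"
```

```text
the job is handed in; nothing more can be done
None
```

I pressed the punch on the chalk cross until the push force dropped off, as it does when the striker trips, and left it standing upright about 4 mm from the centre with its barrel sprung back up; the job is handed in, but the station returned no verdict.

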